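# Pack the second layer of a drawer-style chocolate box

### The arm

A 6-joint arm with a two-finger parallel gripper is mounted at the origin on a cart in front of the work surface, level with it; the furniture and walls round the work are solid. World frame = base frame: x ahead of the robot, y to its left, z up, the work surface at z = 0. Lengths are in mm, angles in rad, forces in N, time in s.
With the tool pointing down it reaches from about 275 to 825 mm from the base axis. Payload 5.2 kg.
Tool frame: the origin (TCP) lies midway between the tips of the shut fingers; the grasp point (between the pads) lies 19 mm behind it; z points along the fingers, y is the line along which they close (so a half turn about z gives the same grasp; the last joint's range is limited). The gripper opens to 93 mm and grips with 3 to 60 N. Pads are 15 mm wide; open, the fingers measure 128 mm over their backs; the gripper's body (75 mm by 188 mm) begins 65 mm behind the grasp point.
Start: joints at [1.146, 0.259, 1.535, -0, 1.348, -0.203], TCP at [120.969, 536.536, 218.653] pointing down, gripper open.
Joint ranges: [-3.14, 3.14], [-0.91, 2.08], [0.19, 2.58], [-1.22, 4.36], [0.22, 2.71], [-3.12, 3.12]. Speed limits (rad/s): [2.57, 2.57, 3.14, 3.14, 3.14, 3.14].

### API

Orientations are given as a rotation vector (axis times angle).
In Python, from workcell import * gives the robot as it stands. Calls block until the motion is done:
- reach(position, orientation): joint-space move of the TCP to a pose.
- line_to(position, attitude=None, max_speed=150, until_force=None): straight line of the TCP; attitude=None keeps the orientation; max_speed is the mean speed in mm/s. With until_force (N) it stops when the force on the tool has changed by that much, and returns True; else False.
- movej(angles): joint-space move.
- gripper_open() and close(): open the fingers fully, or close them until they stop; the grip force is fixed at half the most.
- pause(seconds).
- solve_ik(position, orientation): joint angles nearest the present ones, or None.
- observe(): the state.
- get_image(name): name is "scene" or "top" or "wrist"; returns the picture (384x512x3 uint8, blue, green, red); there is no depth.
- camera_model(name): a dict with "fx", "fy", "cx", "cy" (pixels), "xyz" and "attitude" of the camera in the world. Camera axes: x right, y up, looking along -z (the intrinsics and any distortion apply to the point x, -y, -z); pixel columns grow to the right and rows downward; lengths in mm; the calibration is good to about 2 mm. The wrist camera is an equidistant fisheye: a pixel r from the principal point sees the ray r / f radians off the axis. A picture is of the moment at which its call begins: read the wrist's pose just before it. camera_model takes no time and is no camera call; for the wrist camera it gives the pose at the moment of the call.
A pose or a line that the arm cannot do raises IKError and nothing moves.
- hand_in(): hands the job in; it is judged then, once.
The state is a dict: "clock": time; "joint_positions": joint angles; "qvel": joint speeds; "joint_efforts": joint torques, N m; "tool_pos": TCP position; "orientation": TCP orientation; "force": force on the tool from outside, world axes, zero at the start; "torque": the same for the moment, N m; "grip_width": opening from 0.0 (shut) to 1.0 (fully open); "grip_force": force on a finger pad.
Only numpy, scipy, OpenCV 4.12 (cv2) and the standard library are available. Lean on these libraries where they do the work, as an engineer would, in place of code of your own. Each camera call takes 0.05 s, during which the arm holds its last target. There are 200 camera calls.

### The job

Finish packing the drawer-style chocolate box. Fit the wooden dividing leaf over the block already in the drawer, its plain end tucked under the batten and the rest lying flat inside the drawer, then lay the other large chocolate block flat on the leaf, between the batten and the leaf's grip, and slide the drawer fully shut. Leave the other things on the worktop where they are.

Things in the scene. Friction and masses are not known exactly. Their poses are not given: they have to be found in the camera images.
- choc_box: fixed wooden sleeve of the box, 190 long x 93 x 69 mm; origin on the worktop in the middle of its mouth, x into the sleeve, z up. Its drawer (sliding along x, friction about 12 N) is pulled out through the mouth by 163 to 179 mm: how far is not reported, see or feel it. Shut, the drawer's front is flush with the mouth. The sleeve is 64 mm high inside, 80 mm wide drawer fits with 1.5 mm a side
- divider_grip (a point): centre of the upright grip on the loose dividing leaf. Grip: 20 mm long (along the leaf), 10 mm thick (across), 25 mm high above the leaf's top face. Leaf: flat board 168 x 61 x 6 mm, about 90 g. x runs along the leaf from the grip to the plain end, z up. This point is on the centre line, 18.5 mm above the leaf's underside, 18 mm from the end near it
- divider_end (a point): middle of the lower edge of the leaf's plain end, 150 mm from the grip. Axes as the grip. Seated, this end points along the sleeve's +x, under the batten; the leaf lies on the lower block (underside 30, top 36 mm above the worktop) with 2 mm play in length, 3 mm in width. The batten overhangs it, so it goes in only tilted, this end down and first, until it meets the drawer's end wall
- upper_block_mid (a point): centre of the large chocolate block that lies on the worktop, 116 (x) x 58 (y) x 22 mm (z, up), about 190 g, moulded in 4 x 2 pieces. It belongs on the leaf: the gap between batten and grip is about 123 mm long and the drawer 64 mm wide. There its centre is 47 mm above the worktop and about 72 mm from the grip's, and the side walls reach 7 mm up its sides
- half_block: bystander: small square chocolate block 58 x 58 x 22 mm, loose; origin at the centre of its underside
- teaspoon: bystander: loose teaspoon 137 mm long; origin at its centre, on the worktop
- foil: bystander: loose crumpled foil parcel 42 x 66 x 59 mm; origin at the centre of its underside
- pen: bystander: loose pen, about 140 mm long, 10 mm thick; origin at its centre, on the worktop
- drawer_track (a point): fixed point on the sleeve's centre line, 78 mm before the mouth, on the worktop: the drawer's centre is within 8 mm of it along x; axes as the sleeve. From its own centre the drawer measures: outside +-93 mm long, 80 wide; inner end faces at x = +-85; side walls 43 mm high, ends 48; inside 64 wide, floor 8 mm; chocolate block in it from x = -52 to +64, top at 30 mm
- batten_track (a point): fixed point 67 mm further in than drawer_track, 41 mm above the worktop: the free lower edge of the batten, a darker strip across the drawer's +x end, is within 8 mm of it along x. The batten is 8 mm thick (top 49 mm) and overhangs the drawer's inside by 18 mm up to the end wall. At the drawer's other end a rest 28 mm high fills its last 15 mm
There are look-alikes about, which are no part of the job. Leave any blue or yellow look-alike of the part that bears upper_block_mid alone.

How it is judged:
By the outcome, as a careful person would: the job done as asked, in the order asked, and still so for the second after the job is handed in, with the robot touching nothing.
It also fails if it takes over 67 s, if anything falls off the work surface, if the arm or the gripper's body presses on something with over 40 N, if the wrist force passes 120 N, or if a joint passes its speed limit or range.

## Working session

There is one attempt and no reset: what is moved stays moved. The work goes in short steps, each a Python script; the robot and the scene stay as the last script left them, time stands still between calls to the robot, and variables do not carry over. Pictures are saved under pics/ and viewed, at most 10 in all, crops included, and the job is handed in when it is done.

```bash
ls; mkdir -p pics; python3 - <<'E'
from workcell import *
import cv2,numpy as np
for n in ("scene","top"):
    cv2.imwrite(f"pics/{n}0.png",get_image(n)); print(n,camera_model(n))
print(camera_model("wrist")); print(observe())
a=cv2.imread("pics/scene0.png");b=cv2.imread("pics/top0.png")
E
```

```text
pics
scene {'fx': 458.7761233985953, 'fy': 458.7761233985953, 'cx': 256.24909597366485, 'cy': 193.0651347312679, 'xyz': array([1529.21033985,  -23.82449831,  885.22507975]), 'attitude': array([0.69597412, 0.67945305, 1.45587313])}
top {'fx': 374.40163781186226, 'fy': 374.40163781186226, 'cx': 256.3457779924894, 'cy': 191.0997408181432, 'xyz': array([ 357.63172617,   10.59378731, 1079.58897866]), 'attitude': array([ 0.13383427, -0.15188962, -1.58109177])}
{'fx': 297.3186396354542, 'fy': 297.3186396354542, 'cx': 254.93128667124822, 'cy': 196.3616506164234, 'xyz': array([ 44.47531465, 552.77896404, 383.50359842]), 'attitude': array([-0.24142336, -0.19117867,  1.33987819])}
{'clock': 0.1, 'joint_positions': array([ 1.14617385e+00,  2.59246456e-01,  1.53600266e+00, -1.38728233e-07,
        1.34800188e+00, -2.02816220e-01]), 'qvel': array([ 1.87005659e-03, -2.10350575e-03, -1.07213406e-03,  4.42998474e-04,
        6.52810090e-04,  6.66533873e-05]), 'joint_efforts': array([ 1.36916489e-03, -4.38205969e+01, -2.84642226e+01,  7.20943487e-02,
        3.63228132e-02, -2.61724927e-05]), 'tool_pos': array([120.76733759, 536.05555805, 217.90193609]), 'orientation': array([-3.47641901e-01, -3.12178297e+00,  2.47744910e-03]), 'force': array([-0.24208793,  0.15746621, -0.48382758]), 'torque': array([-0.01249275,  0.06356506, -0.0482653 ]), 'grip_force': 0.0, 'grip_width': 1.0014838906937475}
```

View pics/top0.png

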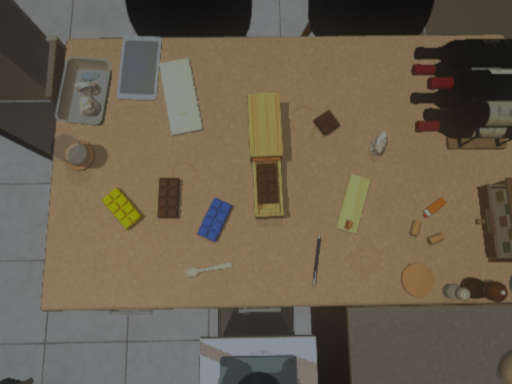

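View pics/scene0.png

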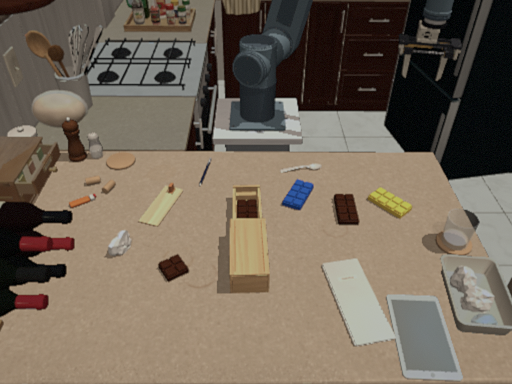

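Top view. Candidates for the block:
- brown 4x2 (168,198): **chosen**
- blue (215,220) and yellow (122,208): look-alikes
- half block (327,122): too small
- the block already in the drawer (267,185)

Candidates for the leaf:
- pale board with a grip (353,203), grip at (348,225): **chosen**
- white pad (181,96): no grip

The sleeve is at (265,125) with its mouth at about (267,160), and the drawer is at (267,188).

```bash
cat > h.py <<'E'
from workcell import *
import numpy as np, cv2
from scipy.spatial.transform import Rotation as R
def ray(cam,px,fish=False):
    u=(px[0]-cam["cx"])/cam["fx"]; v=(px[1]-cam["cy"])/cam["fy"]
    if fish:
        r=np.hypot(u,v); s=np.sin(r)/r if r>1e-9 else 1; d=np.array([u*s,-v*s,-np.cos(r)])
    else: d=np.array([u,-v,-1.])
    return R.from_rotvec(cam["attitude"]).apply(d)
def onz(cam,px,z,fish=False):
    d=ray(cam,px,fish); return cam["xyz"]+d*(z-cam["xyz"][2])/d[2]
def proj(cam,p,fish=False):
    q=R.from_rotvec(cam["attitude"]).inv().apply(np.asarray(p,float)-cam["xyz"]); x,y,z=q[0],-q[1],-q[2]
    if fish:
        n=np.hypot(x,y); t=np.arctan2(n,z)/max(n,1e-9); return np.array([cam["cx"]+cam["fx"]*x*t,cam["cy"]+cam["fy"]*y*t])
    return np.array([cam["cx"]+cam["fx"]*x/z,cam["cy"]+cam["fy"]*y/z])
def rect(cam,mask,z,fish=False):
    """largest blob -> min-area rectangle on plane z: centre, (long,short), angle of long axis deg"""
    c=max(cv2.findContours(mask,cv2.RETR_EXTERNAL,cv2.CHAIN_APPROX_NONE)[0],key=cv2.contourArea)
    P=np.array([onz(cam,p,z,fish)[:2] for p in c[:,0]],np.float32)
    (cx,cy),(w,h),a=cv2.minAreaRect(P)
    if w<h: w,h,a=h,w,a+90
    return np.round([cx,cy,w,h,(a+90)%180-90],1)
def down(yaw,tilt=0.):
    """tool z down; tool y (closing line) at world angle yaw+90 i.e. tool x along yaw"""
    a=np.array([[np.cos(yaw),np.sin(yaw),0],[np.sin(yaw),-np.cos(yaw),0],[0,0,-1]]).T
    return R.from_matrix(a)
E
python3 - <<'E'
from h import *
im=cv2.imread("pics/top0.png"); cam=camera_model("top")
hsv=cv2.cvtColor(im,cv2.COLOR_BGR2HSV)
for n,p in dict(block=(168,198),leaf=(355,195),grip=(348,225),table=(300,260),sleeve=(260,110),draw=(257,190)).items(): print(n,hsv[p[1],p[0]],im[p[1],p[0]])
def sub(m,x0,y0,x1,y1):
    o=np.zeros_like(m);o[y0:y1,x0:x1]=m[y0:y1,x0:x1];return o
g=cv2.cvtColor(im,cv2.COLOR_BGR2GRAY)
dark=(g<75).astype(np.uint8)*255
print("block",rect(cam,sub(dark,148,170,190,225),22))
print("inner",rect(cam,sub(dark,250,162,285,212),30))
print("half",rect(cam,sub(dark,308,105,345,140),22))
leaf=cv2.inRange(hsv,(25,60,110),(45,255,255)); print("leaf",rect(cam,sub(leaf,330,170,375,240),6))
print("blue",rect(cam,sub(cv2.inRange(hsv,(100,100,40),(130,255,255)),190,190,240,250),22))
for n,p,z in (("grip",(349,224),30),("sl_far_l",(249,93),69),("sl_far_r",(280,93),69),("mouth_l",(250,158),69),("mouth_r",(282,158),69),("fr_l",(255,217),48),("fr_r",(283,216),48)): print(n,onz(cam,p,z).round(1))
crop=np.hstack([cv2.resize(im[80:230,235:300],None,fx=4,fy=4,interpolation=2),cv2.resize(im[165:240,325:385],None,fx=4,fy=4,interpolation=2).repeat(2,0)[:600], cv2.resize(im[165:240,148:190],None,fx=6,fy=8,interpolation=2)])
cv2.imwrite("pics/crop.png",crop);print(crop.shape)
E
```

```text
block [ 12 124  74] [38 53 74]
leaf [ 33  85 144] [ 96 144 139]
grip [ 15 161 136] [ 50  92 136]
table [ 17  96 136] [ 85 114 136]
sleeve [ 26 118 140] [ 75 132 140]
draw [ 18 126  95] [48 76 95]
block [537.2 247.1 113.   60.8  -0.9]
inner [573.6 -34.9 119.8  60.5   2.2]
half [ 755.7 -214.9   60.6   60.6   33.6]
leaf [ 516.2 -284.1  167.8   59.2  -18.4]
blue [472.8 116.7 111.1  54.8 -25.4]
grip [ 452.5 -262.1   30. ]
sl_far_l [830.9  14.   69. ]
sl_far_r [829.9 -75.4  69. ]
mouth_l [637.2  13.7  69. ]
mouth_r [636.  -75.6  69. ]
fr_l [474.1   2.1  48. ]
fr_r [475.8 -75.5  48. ]
(600, 752, 3)
```

View pics/crop.png

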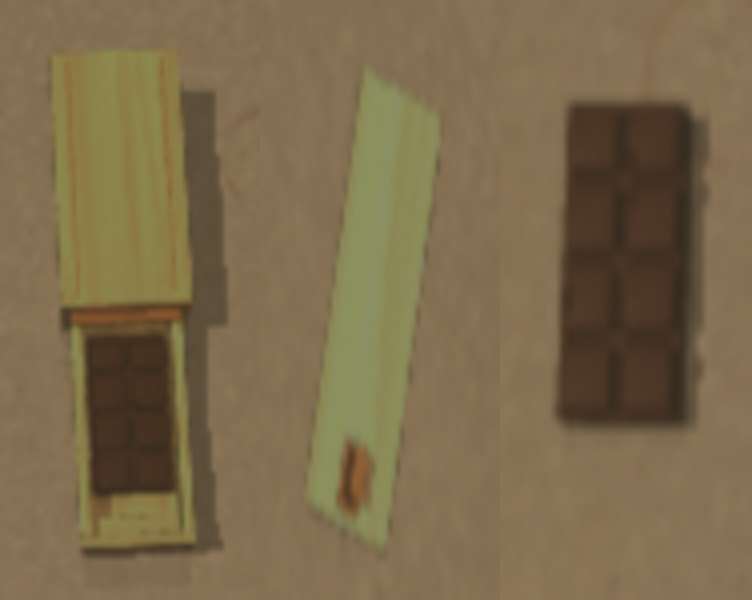

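Crop check: the chosen leaf has the orange-brown grip near its base-side end, and its plain end points away (about -18°). The chosen block is the brown 4x2 one. The drawer's batten is visible at the mouth as the orange strip. Next I'll take one close wrist look covering leaf and drawer.

```bash
python3 - <<'E'
from h import *
s=observe(); T=R.from_rotvec(s["orientation"]); c=camera_model("wrist")
print("cam in tool",T.inv().apply(c["xyz"]-s["tool_pos"]).round(1),(T.inv()*R.from_rotvec(c["attitude"])).as_matrix().round(3))
for yaw in (-18.5,161.5,1.5,181.5):
  for p in ((453,-263,60),(530,-120,150),(500,-37,100)):
    print(yaw,p,solve_ik(p,down(np.radians(yaw)).as_rotvec()))
q=down(np.radians(-18.5)).as_rotvec()
try:
    reach((470,-170,200),q)
except Exception as e: print(e)
s=observe();print(s["clock"],s["tool_pos"])
c=camera_model("wrist"); im=get_image("wrist"); cv2.imwrite("pics/w1.png",im); np.save("w1.npy",c,allow_pickle=True)
E
```

```text
cam in tool [  78.2   -0.7 -165.6] [[ 0.     0.96   0.282]
 [ 1.    -0.    -0.   ]
 [-0.     0.282 -0.96 ]]
-18.5 (453, -263, 60) [-7.39149866e-01  3.75717940e-01  1.80075955e+00 -4.44089210e-16
  9.65115163e-01  1.15453237e+00]
-18.5 (530, -120, 150) [-4.27996504e-01  3.02898679e-01  1.65067127e+00 -4.44089210e-16
  1.18802271e+00  1.46568573e+00]
-18.5 (500, -37, 100) [-2.96700704e-01  2.88212397e-01  1.81244520e+00 -4.44089210e-16
  1.04093505e+00  1.59698153e+00]
161.5 (453, -263, 60) [-0.73914987  0.37571794  1.80075955  0.          0.96511516 -1.98706028]
161.5 (530, -120, 150) [-0.4279965   0.30289868  1.65067127  0.          1.18802271 -1.67590692]
161.5 (500, -37, 100) [-2.96700704e-01  2.88212397e-01  1.81244520e+00 -4.44089210e-16
  1.04093505e+00 -1.54461112e+00]
1.5 (453, -263, 60) [-7.39149866e-01  3.75717940e-01  1.80075955e+00 -4.44089210e-16
  9.65115163e-01  8.05466522e-01]
1.5 (530, -120, 150) [-4.27996504e-01  3.02898679e-01  1.65067127e+00 -4.44089210e-16
  1.18802271e+00  1.11661988e+00]
1.5 (500, -37, 100) [-2.96700704e-01  2.88212397e-01  1.81244520e+00 -4.44089210e-16
  1.04093505e+00  1.24791568e+00]
181.5 (453, -263, 60) [-7.39149866e-01  3.75717940e-01  1.80075955e+00 -4.44089210e-16
  9.65115163e-01 -2.33612613e+00]
181.5 (530, -120, 150) [-4.27996504e-01  3.02898679e-01  1.65067127e+00 -4.44089210e-16
  1.18802271e+00 -2.02497277e+00]
181.5 (500, -37, 100) [-2.96700704e-01  2.88212397e-01  1.81244520e+00 -4.44089210e-16
  1.04093505e+00 -1.89367697e+00]
2.875 [ 470.22829464 -169.3046632   200.03712186]
```

View pics/w1.png

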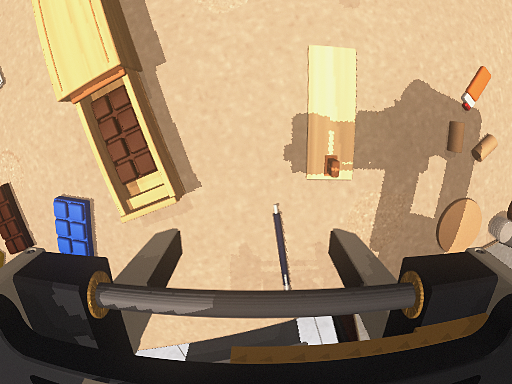

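Wrist view: leaf corners (308,45), (356,48), (352,180), (306,180), grip at (333,167). Drawer front corners (122,218) and (178,200), mouth edge from (67,102) to (128,70), inner block at (125,130).

```bash
python3 - <<'E'
from h import *
c=np.load("w1.npy",allow_pickle=True).item(); im=cv2.imread("pics/w1.png"); hsv=cv2.cvtColor(im,cv2.COLOR_BGR2HSV)
f=lambda p,z:onz(c,p,z,True)[:2].round(1)
for p in ((308,45),(356,48),(352,180),(306,180)): print("leaf",f(p,6))
print("grip top",f((334,157),31), f((334,176),25))
g=cv2.cvtColor(im,cv2.COLOR_BGR2GRAY)
o=np.zeros_like(g); m=cv2.inRange(hsv,(0,80,0),(25,255,150)); o[75:190,85:165]=m[75:190,85:165]
o=cv2.morphologyEx(o,cv2.MORPH_OPEN,np.ones((3,3))); print("inner",rect(c,o,30,True))
for p,z in (((122,220),48),((178,201),48),((67,103),69),((128,69),69)): print(p,f(p,z))
gm=np.zeros_like(g); m=cv2.inRange(hsv,(0,120,0),(14,255,220)); gm[150:180,318:345]=m[150:180,318:345]; print("grip",rect(c,gm,28,True))
z=[cv2.resize(im[60:230,60:190],None,fx=3.4,fy=3.4,interpolation=2),cv2.resize(im[30:200,290:375],None,fx=3.4,fy=3.4,interpolation=2)]
cv2.imwrite("pics/w1c.png",np.hstack(z))
E
```

```text
leaf [ 604.2 -281.7]
leaf [ 586.4 -340. ]
leaf [ 426.1 -287. ]
leaf [ 444.8 -229. ]
grip top [ 467.9 -266. ] [ 444.2 -261.3]
inner [576.8 -29.2 130.2  66.5   1.7]
(122, 220) [479.2  -1. ]
(178, 201) [478.9 -80.1]
(67, 103) [ 6.335e+02 -5.000e-01]
(128, 69) [634.7 -85.7]
grip [ 458.2 -261.1   25.3   18.7  -17. ]
```

View pics/w1c.png

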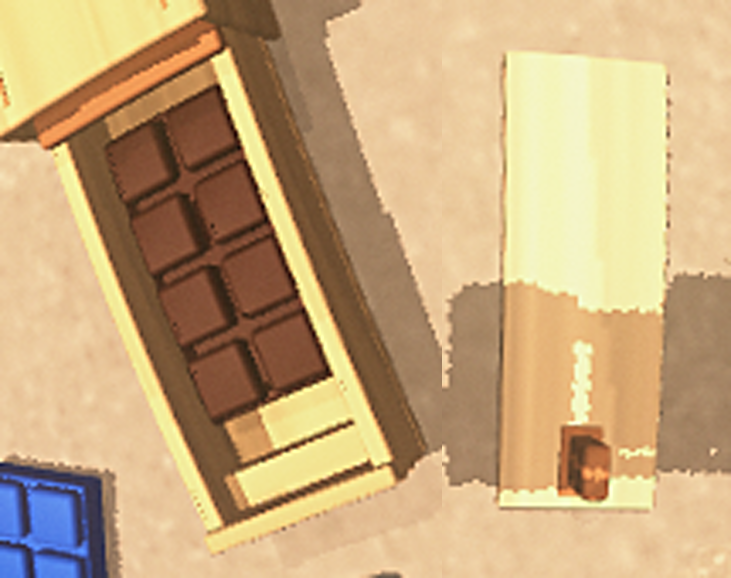

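```bash
python3 - <<'E'
from h import *
q=down(np.radians(-18.3)).as_rotvec()
p=np.array([452.5,-263.7,0])
reach(p+[0,0,70],q)
hit=line_to(p+[0,0,8.5],max_speed=80,until_force=6)
print(hit,observe()["tool_pos"])
close(); s=observe(); print(s["grip_width"]*93,s["grip_force"],s["clock"])
line_to(p+[0,0,110],max_speed=120)
# tilted over the drawer, plain end above and short of batten
D=np.array([568.,-36,0]); yaw=np.radians(1.2); th=np.radians(12)
Rq=R.from_rotvec([0,0,yaw])*R.from_rotvec([0,th,0])*down(0)
reach((495,-37,130),Rq.as_rotvec())
s=observe(); print(s["tool_pos"],s["force"],s["grip_width"]*93,s["clock"])
c=camera_model("wrist"); im=get_image("wrist"); cv2.imwrite("pics/w2.png",im); np.save("w2.npy",c,allow_pickle=True)
E
```

```text
False [ 452.84010903 -263.95335455    8.89768368]
10.03073137256985 29.99755024909973 5.775
[494.80519593 -37.7612125  129.51096035] [ 0.92382764  0.19333516 -0.7265435 ] 9.943085499479066 7.7
```

View pics/w2.png

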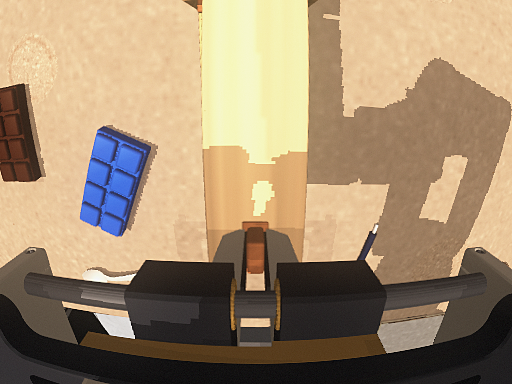

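The leaf is held straight and centred in the hand (edges at columns 202 and 308, grip at 255), but it hides the drawer. I'll look at the drawer from both sides with the leaf in hand.

```bash
python3 - <<'E'
from h import *
q=down(np.radians(1.2)).as_rotvec()
for i,y in ((3,-160),(4,90)):
    reach((470,y,190),q); pause(.2)
    c=camera_model("wrist"); im=get_image("wrist"); cv2.imwrite(f"pics/w{i}.png",im); np.save(f"w{i}.npy",c,allow_pickle=True)
    print(observe()["tool_pos"],observe()["clock"])
a=cv2.imread("pics/w3.png")[:240,:300];b=cv2.imread("pics/w4.png")[:240,212:]
v=np.vstack([np.hstack([a,b])]); cv2.imwrite("pics/w34.png",cv2.resize(v,None,fx=1.333,fy=2,interpolation=2))
E
```

```text
[ 470.10408982 -158.99976037  189.09625004] 8.6167
[470.35523707  88.84575517 189.92970073] 9.85
```

View pics/w34.png

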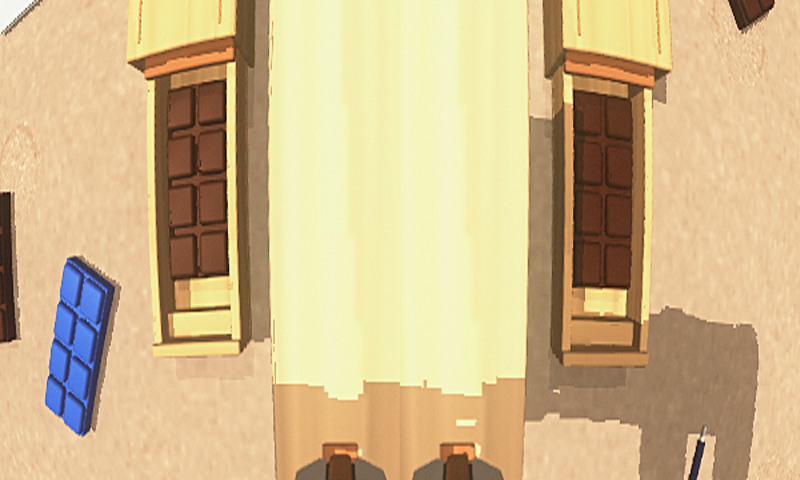

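Left panel (from w3): drawer between displayed columns 150 and 243, front edge at row ~350, batten at row ~60. Right panel (from w4): drawer between columns 555 and 650, front edge at ~360, batten at ~65. I'll rectify both onto the wall-top plane to read the edges.

```bash
python3 - <<'E'
from h import *
out=[]
for i in (3,4):
    c=np.load(f"w{i}.npy",allow_pickle=True).item(); im=cv2.imread(f"pics/w{i}.png")
    X=655-np.arange(600)/3; Y=25-np.arange(390)/3
    m=np.array([[proj(c,(x,y,43),True) for y in Y] for x in X],np.float32)
    w=cv2.remap(im,m[...,0],m[...,1],cv2.INTER_LINEAR)
    for x in range(490,640,20): cv2.line(w,(0,int((655-x)*3)),(6,int((655-x)*3)),(0,0,255),1)
    for y in range(-100,21,10): cv2.line(w,(int((25-y)*3),594),(int((25-y)*3),599),(0,0,255),1)
    np.save(f"r{i}.npy",w); out.append(w)
cv2.imwrite("pics/rect.png",np.hstack(out))
E
```

```text
(no output)
```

View pics/rect.png

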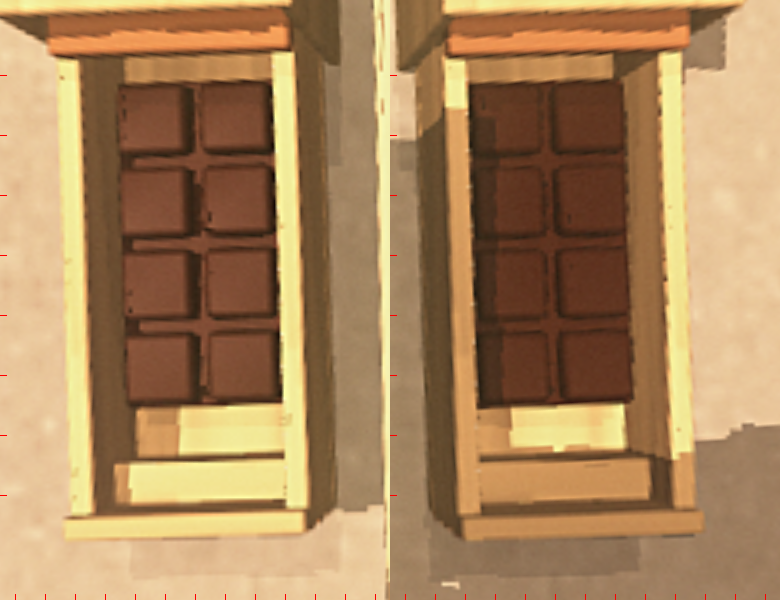

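Rectified views: walls 79 mm outside and 64 mm inside, as they should be. From these the drawer centre is at about (570.8, -34.9) with yaw 1.77°. The front face is at x≈477.8 and the mouth at about 642. I'll check the leaf's apparent offset in the same images so the relative error cancels.

```bash
python3 - <<'E'
from h import *
for i,p in ((3,(470.1,-159.0,189.1)),(4,(470.36,88.85,189.93))):
    c=np.load(f"w{i}.npy",allow_pickle=True).item(); im=cv2.imread(f"pics/w{i}.png").astype(float)
    g=cv2.GaussianBlur(im,(3,3),0)
    T=down(np.radians(1.2))
    for row in (40,80,120,170):
        d=np.abs(np.gradient(g[row],axis=0)).sum(1)
        e=[]
        l0=max(range(185,225),key=lambda k:d[k]); r0=max(range(285,330),key=lambda k:d[k])
        z=p[2]-2.5
        P=[T.inv().apply(onz(c,(k,row),z,True)-np.array(p)) for k in (l0,r0)]
        print(i,row,l0,r0,"x",P[0][0].round(1),"y",[q[1].round(1) for q in P],"mid",((P[0][1]+P[1][1])/2).round(2))
E
```

```text
3 40 201 307 x 120.5 y [np.float64(-29.6), np.float64(29.9)] mid 0.15
3 80 201 308 x 96.9 y [np.float64(-29.4), np.float64(30.4)] mid 0.47
3 120 202 308 x 74.0 y [np.float64(-29.1), np.float64(30.7)] mid 0.79
3 170 187 306 x 45.1 y [np.float64(-39.0), np.float64(30.5)] mid -4.25
4 40 200 325 x 120.8 y [np.float64(-29.8), np.float64(40.8)] mid 5.5
4 80 202 308 x 97.1 y [np.float64(-28.6), np.float64(30.8)] mid 1.1
4 120 202 308 x 74.2 y [np.float64(-28.9), np.float64(31.0)] mid 1.07
4 170 207 306 x 45.2 y [np.float64(-26.8), np.float64(30.7)] mid 1.91
```

```bash
cat >> h.py <<'E'
D=np.array([570.8,-34.2,0.]); YAW=np.radians(1.5)
RY=lambda:R.from_rotvec([0,0,YAW])
def tip(xt,zt,thd,dx=0,dy=0):
    """TCP pose for leaf tip (lower edge) at drawer x xt, height zt, plain end down by thd deg"""
    t=R.from_rotvec([0,np.radians(thd),0])
    p=D+RY().apply(np.array([xt,0,zt])+t.apply([-150,0,8.9])+[dx,dy,0])
    return p,(RY()*t*down(0)).as_rotvec()
E
python3 - <<'E'
from h import *
def st(t): s=observe(); print(t,s["clock"],"err",s["tool_pos"].round(1),s["force"].round(1),s["torque"].round(2),round(s["grip_width"]*93,1))
reach(*tip(48,75,12)); pause(.3); st("above"); print(tip(48,75,12)[0])
p,q=tip(50,34.5,12); h=line_to(p,q,max_speed=60,until_force=5); st(("down",h)); print(p)
if not h:
    p,q=tip(88,34.5-38*np.tan(np.radians(12)),12); h=line_to(p,q,max_speed=30,until_force=4); st(("in",h)); print(p)
E
```

```text
above 10.7917 err [474.2 -35.6 116. ] [ 0.5 -0.6 -0.3] [-0.04  0.07  0.01] 9.8
[473.96146946 -36.73580617 114.89226727]
('down', False) 11.6167 err [476.1 -36.8  74.4] [-0.7 -0.5 -0.7] [-0.01  0.08 -0.  ] 9.9
[475.96078411 -36.68345227  74.39226727]
('in', True) 12.625 err [507.3 -35.7  66.7] [ 0.1  0.1 -1.5] [-0.02  0.07 -0.03] 9.6
[513.94776246 -35.68872823  66.31511793]
```

```bash
python3 - <<'E'
from h import *
def st(t): s=observe(); print(t,s["clock"],s["tool_pos"].round(1),s["force"].round(1),s["torque"].round(2),round(s["grip_width"]*93,1))
pause(.3); st("settled")
p,q=tip(88,34.5-31*np.tan(np.radians(12))-1,12); h=line_to(p,q,max_speed=15,until_force=6); st(("in",h)); print(p)
pause(.2); st("s")
cv2.imwrite("pics/t2.png",cv2.resize(get_image("top")[80:230,220:320],None,fx=4,fy=4,interpolation=2))
E
```

```text
settled 12.925 [507.  -35.6  66.6] [-0.6  0.3 -1.2] [ 0.    0.03 -0.04] 10.0
('in', True) 13.225 [507.6 -35.5  66.2] [ 0.8 -0.3 -0.9] [-0.02 -0.06  0.03] 9.6
[513.94776246 -35.68872823  66.80301386]
s 13.425 [507.5 -35.5  66. ] [ 0.2 -0.2  0.5] [-0.1  -0.15 -0.01] 9.7
```

```bash
python3 - <<'E'
from h import *
def st(t): s=observe(); print(t,s["clock"],s["tool_pos"].round(1),s["force"].round(1),s["torque"].round(2),round(s["grip_width"]*93,1))
p0=observe()["tool_pos"]
q=tip(88,28,12)[1]
for k in range(1,5):
    h=line_to(p0+RY().apply([k*.8,0,-k*.17]),q,max_speed=8,until_force=10); st((k,h))
    if h: break
E
```

```text
(1, False) 13.775 [507.8 -35.4  65.6] [-0.7 -0.  -0.1] [-0.09  0.2   0.02] 9.8
(2, False) 14.025 [507.9 -35.4  65.5] [-5.1 -0.9  1. ] [-0.14  0.94  0.  ] 9.8
(3, False) 14.275 [507.9 -35.3  65.4] [-7.9 -1.2  2.3] [-0.16  1.24  0.06] 9.6
(4, False) 14.525 [507.9 -35.3  65.3] [-9.3 -1.7  4.9] [-0.23  1.63 -0.  ] 9.8
```

```bash
python3 - <<'E'
from h import *
c=camera_model("top"); im=get_image("top")
print(observe()["clock"])
hsv=cv2.cvtColor(im,cv2.COLOR_BGR2HSV)
cv2.imwrite("pics/t3.png",cv2.resize(im[80:230,220:320],None,fx=4,fy=4,interpolation=2))
cv2.imwrite("pics/w5.png",get_image("wrist"))
s=cv2.imread("pics/w5.png"); 
v=np.hstack([cv2.resize(im[90:230,225:315],None,fx=4,fy=4,interpolation=2),cv2.resize(s[:280,130:340],None,fx=2,fy=2,interpolation=2)])
cv2.imwrite("pics/v5.png",v);print(v.shape)
E
```

```text
14.575
(560, 780, 3)
```

```bash
sed -i 's/D=np.array(\[570.8/D=np.array([567.8/' h.py; python3 - <<'E'
from h import *
def st(t): s=observe(); print(t,round(s["clock"],2),s["tool_pos"].round(1),s["force"].round(1),s["torque"].round(2),round(s["grip_width"]*93,1))
for th in (12,9,6,4,2,1,0):
    p,q=tip(84.1,30.4-21*np.tan(np.radians(th)),th)
    h=line_to(p,q,max_speed=40,until_force=9); st((th,h)); print(p.round(1))
    if h: break
E
```

```text
(12, False) 14.88 [507.8 -35.8  65.9] [-1.1 -0.5 -0.8] [-0.05  0.25  0.05] 9.8
[507.  -35.8  65.8]
(9, False) 15.19 [505.5 -35.9  59.6] [0.2 0.2 0.4] [ 0.01  0.09 -0.03] 10.0
[505.2 -35.8  59.3]
(6, False) 15.51 [504.2 -36.   53.1] [-0.6 -0.6 -0.5] [-0.02  0.16  0.02] 10.0
[503.7 -35.9  52.7]
(4, False) 15.78 [503.5 -36.1  48.6] [ 0.9  0.6 -0.3] [-0.05  0.13 -0.01] 10.0
[502.9 -35.9  48.3]
(2, False) 16.04 [502.9 -36.1  44.2] [-0.  -0.8 -0.4] [-0.02  0.17  0.02] 9.8
[502.3 -35.9  43.8]
(1, False) 16.29 [502.5 -36.   41.8] [-0.3 -0.6 -0.4] [-0.01  0.21 -0.01] 10.1
[502.1 -35.9  41.5]
(0, False) 16.54 [502.1 -36.   39.5] [ 1.7  0.1 -1. ] [-0.01  0.17  0.03] 9.8
[501.9 -35.9  39.3]
```

```bash
python3 - <<'E'
from h import *
def st(t): s=observe(); print(t,round(s["clock"],2),s["tool_pos"].round(1),s["force"].round(1),s["torque"].round(2),round(s["grip_width"]*93,1))
th=2.3; p,q=tip(84.2,30.4-21*np.tan(np.radians(th)),th); p[2]=44.8
line_to(p,q,max_speed=40); pause(.15); st("up")
gripper_open(); st("open")
p2=p+[0,0,70]; line_to(p2,max_speed=150)
# look back from the side, on the way to the block
reach((470,60,190),down(YAW).as_rotvec()); pause(.15)
c=camera_model("wrist"); im=get_image("wrist"); cv2.imwrite("pics/w6.png",im); np.save("w6.npy",c,allow_pickle=True); st("pic")
E
```

```text
up 16.98 [502.3 -35.8  44.6] [ 1.   0.6 -1.1] [-0.03 -0.07  0.04] 9.9
open 18.34 [502.5 -35.9  44.8] [-0.8 -0.6  0.3] [-0.02  0.16  0.04] 92.9
pic 19.73 [469.8  58.9 188.4] [-0.6  0.4 -0.3] [0.02 0.15 0.04] 93.2
```

View pics/w6.png

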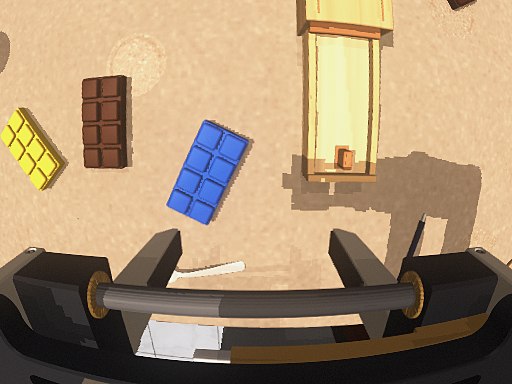

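w6: the leaf lies inside the drawer, grip at (346,158), far end under the batten at (342,33). The brown block's corners are (83,77), (126,75), (126,167), (84,168).

```bash
python3 - <<'E'
from h import *
c=np.load("w6.npy",allow_pickle=True).item(); im=cv2.imread("pics/w6.png"); hsv=cv2.cvtColor(im,cv2.COLOR_BGR2HSV)
m=cv2.inRange(hsv,(0,60,0),(25,255,140)); o=np.zeros_like(m); o[65:180,72:136]=m[65:180,72:136]
print("block",rect(c,o,22,True),[onz(c,p,22,True)[:2].round(1) for p in ((83,77),(126,75),(126,167),(84,168))])
m=cv2.inRange(hsv,(0,110,0),(16,255,235)); o=np.zeros_like(m); o[142:172,330:360]=m[142:172,330:360]
print("grip",rect(c,o,55,True)); 
for z in (36,61): print("pred grip px",z,[proj(c,(501.8+dx,-36+dy,z),True).round(0) for dx,dy in ((-10,-5),(10,5))])
ys,xs=np.nonzero(o); print("seen",xs.min(),xs.max(),ys.min(),ys.max())
E
```

```text
block [538.9 242.6 113.2  65.   -1.5] [array([597.9, 272.3]), array([593.9, 211.2]), array([483.6, 214.3]), array([482.7, 276.4])]
grip [502.8 -35.6  32.9  24.5 -87.5]
pred grip px 36 [array([344., 167.]), array([337., 148.])]
pred grip px 61 [array([351., 171.]), array([343., 152.])]
seen 330 359 147 171
```

```bash
python3 - <<'E'
from h import *
q=down(np.radians(-1.5)).as_rotvec()
reach((505,245,130),q); pause(.2)
c=camera_model("wrist"); im=get_image("wrist"); cv2.imwrite("pics/w7.png",im); np.save("w7.npy",c,allow_pickle=True)
hsv=cv2.cvtColor(im,cv2.COLOR_BGR2HSV)
ctr=proj(c,(538,245,22),True).astype(int); print("ctr",ctr,hsv[ctr[1]+8,ctr[0]+12])
m=cv2.inRange(hsv,(0,70,0),(25,255,140)); m=cv2.morphologyEx(m,cv2.MORPH_CLOSE,np.ones((5,5)))
n,l,st,_=cv2.connectedComponentsWithStats(m); k=l[ctr[1]+8,ctr[0]+12]; print(st[k])
b=(l==k).astype(np.uint8); print("z22",rect(c,b,22,True),"z16",rect(c,b,16,True),observe()["tool_pos"],observe()["clock"])
E
```

```text
ctr [251 161] [  8 157  86]
[ 215   99   62  118 7014]
z22 [540.  250.  112.7  56.2  -0.8] z16 [539.  250.2 115.2  57.5  -0.8] [505.62957732 243.69156256 130.75052097] 20.7917
```

```bash
python3 - <<'E'
from h import *
def st(t): s=observe(); print(t,round(s["clock"],2),s["tool_pos"].round(1),s["force"].round(1),s["torque"].round(2),round(s["grip_width"]*93,1))
q=down(np.radians(-0.8)).as_rotvec(); b=np.array([538.8,250.2,0])
line_to(b+[0,0,50],q); line_to(b+[0,0,9.2],max_speed=80,until_force=8); st("low")
close(); st("grip"); line_to(b+[0,0,130],max_speed=120)
q=down(YAW).as_rotvec(); P=D+RY().apply([5.7,0,0])
reach(P+[0,0,130],q); pause(.2)
line_to(P+[0,0,75],max_speed=100); pause(.2); st("above")
c=camera_model("wrist"); im=get_image("wrist"); cv2.imwrite("pics/w8.png",im); np.save("w8.npy",c,allow_pickle=True); print(P)
E
```

```text
low 22.18 [538.9 250.2   9.2] [ 0.4  0.5 -0.4] [-0.04  0.13 -0.08] 93.1
grip 22.83 [538.9 250.3   9.4] [-1.   0.1  1.1] [ 0.16  0.17 -0.02] 57.5
above 26.2 [574.1 -34.2  75.9] [ 0.9 -0.3 -1.7] [-0.08  0.11 -0.06] 57.6
[573.49804675 -34.05079139   0.        ]
```

View pics/w8.png

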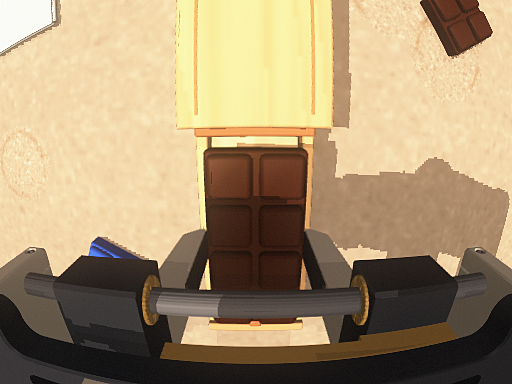

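w8: the block is held centred over the drawer. Its far edge is at row ~148, the batten at rows 128–136, and the grip is just visible at (255,323). I'll get the gap numerically, then lower.

```bash
python3 - <<'E'
from h import *
c=np.load("w8.npy",allow_pickle=True).item(); im=cv2.imread("pics/w8.png")
for r in range(122,156,2): print(r,im[r,255],im[r,240],onz(c,(255,r),49,True)[0].round(1),onz(c,(255,r),88.5,True)[0].round(1))
for r in (205,165): 
    d=np.abs(np.gradient(im[r].astype(float),axis=0)).sum(1); k=[i for i in range(190,330) if d[i]>60 and d[i]==d[i-2:i+3].max()]; print(r,k,[onz(c,(i,r),43,True)[1].round(1) for i in k],[onz(c,(i,r),88,True)[1].round(1) for i in k])
E
```

```text
122 [160 239 249] [167 244 250] 645.8 647.1
124 [159 238 250] [168 245 250] 644.5 646.1
126 [125 201 247] [131 213 250] 643.2 645.1
128 [ 94 168 249] [ 92 164 245] 641.9 644.1
130 [ 96 168 246] [ 97 168 246] 640.6 643.0
132 [ 96 170 246] [ 95 168 246] 639.3 642.0
134 [ 81 148 236] [ 88 155 241] 638.0 641.0
136 [134 206 226] [ 65 107 166] 636.7 639.9
138 [183 244 250] [204 255 253] 635.4 638.9
140 [180 242 249] [196 249 250] 634.1 637.8
142 [186 248 252] [165 238 243] 632.8 636.8
144 [104 157 215] [115 175 229] 631.5 635.8
146 [ 82 127 174] [ 94 144 194] 630.2 634.7
148 [28 48 68] [26 49 68] 628.9 633.7
150 [31 54 87] [33 59 90] 627.6 632.6
152 [ 40  66 112] [ 47  74 123] 626.3 631.6
154 [ 46  72 126] [31 52 76] 624.9 630.5
205 [205, 305, 310] [np.float64(0.7), np.float64(-70.1), np.float64(-73.7)] [np.float64(-6.9), np.float64(-61.7), np.float64(-64.5)]
165 [197, 203, 307, 312] [np.float64(5.8), np.float64(1.6), np.float64(-69.5), np.float64(-73.0)] [np.float64(-2.9), np.float64(-6.2), np.float64(-61.2), np.float64(-63.9)]
```

```bash
python3 - <<'E'
from h import *
def st(t): s=observe(); print(t,round(s["clock"],2),s["tool_pos"].round(1),s["force"].round(1),s["torque"].round(2),round(s["grip_width"]*93,1))
P=D+RY().apply([5.4,0,0])
h=line_to(P+[0,0,52],max_speed=60,until_force=6); st(h)
if not h:
    h=line_to(P+[0,0,44.8],max_speed=15,until_force=6); st(("down",h))
E
```

```text
False 26.78 [572.8 -34.   51.4] [ 0.5  0.1 -2.5] [-0.05  0.17  0.03] 57.8
('down', True) 27.26 [573.2 -34.1  45.3] [-0.7  0.3  4.7] [ 0.05  0.22 -0.02] 57.8
```

```bash
python3 - <<'E'
from h import *
def st(t): s=observe(); print(t,round(s["clock"],2),s["tool_pos"].round(1),s["force"].round(1),s["torque"].round(2),round(s["grip_width"]*93,1))
gripper_open(); s=observe(); st("open")
line_to(s["tool_pos"]+[0,0,60],max_speed=120)
F=D+RY().apply([-93-35,0,0])
reach(F+[0,0,130],down(YAW).as_rotvec()); close(); 
im=get_image("top"); cv2.imwrite("pics/t9.png",im); cv2.imwrite("pics/s9.png",get_image("scene"))
line_to(F+[0,0,22],max_speed=150); pause(.2); st("front")
h=line_to(F+RY().apply([40,0,22]),max_speed=40,until_force=6); st(("touch",h))
E
```

```text
open 28.02 [572.3 -33.8  44.3] [-0.2  0.5  0. ] [ 0.02  0.19 -0.03] 93.1
front 31.88 [440.6 -37.8  22.8] [-0.7  0.1 -0.4] [0.02 0.17 0.01] 0.6
('touch', True) 32.59 [467.9 -36.7  21.6] [-1.2 -0.2 -0.6] [-0.03  0.19  0.01] 0.4
```

```bash
python3 - <<'E'
from h import *
def st(t): s=observe(); print(t,round(s["clock"],2),s["tool_pos"].round(1),s["force"].round(1),round(s["grip_width"]*93,1))
s0=observe()["tool_pos"]; s0[2]=22
h=line_to(s0+RY().apply([60,0,0]),max_speed=50,until_force=28); st(h)
if not h:
    h=line_to(s0+RY().apply([150,0,0]),max_speed=60,until_force=28); st(h)
if not h:
    h=line_to(s0+RY().apply([190,0,0]),max_speed=20,until_force=28); st(("end",h))
E
```

```text
False 33.96 [523.2 -34.4  20.9] [-10.6  -1.2   4.9] 0.7
False 35.61 [613.3 -31.6  20.9] [-10.4   1.9   6. ] 1.1
('end', True) 36.85 [632.6 -30.9  20.4] [0.8 0.5 0.1] 0.8
```

```bash
python3 - <<'E'
from h import *
def st(t): s=observe(); print(t,round(s["clock"],2),s["tool_pos"].round(1),s["force"].round(1))
s0=observe()["tool_pos"]
for k in range(1,9):
    h=line_to(s0+RY().apply([k,0,0]),max_speed=10,until_force=35); st((k,h))
    if h or observe()["force"][0]<-28: break
E
```

```text
(1, False) 37.1 [632.8 -30.8  20.2] [-3.5  0.1  2.6]
(2, False) 37.35 [632.8 -30.8  20.1] [-7.6 -0.8  5.8]
(3, False) 37.6 [632.7 -30.8  20.2] [-9.5 -1.7  7.2]
(4, False) 37.85 [632.6 -30.8  20.2] [-14.3  -0.8   9.8]
(5, False) 38.1 [632.6 -30.8  20.2] [-16.6  -1.   11.5]
(6, False) 38.35 [632.5 -30.8  20.2] [-21.3  -1.5  14. ]
(7, False) 38.6 [632.4 -30.8  20.2] [-22.8  -1.8  15.5]
(8, False) 38.85 [632.3 -30.8  20.3] [-27.   -2.8  18.9]
```

```bash
python3 - <<'E'
from h import *
s=observe()["tool_pos"]
line_to(s-RY().apply([60,0,0]),max_speed=100)
reach((500,-35,150),down(YAW).as_rotvec()); pause(.2)
c=camera_model("wrist"); im=get_image("wrist"); cv2.imwrite("pics/w10.png",im); np.save("w10.npy",c,allow_pickle=True)
print(observe()["clock"],observe()["tool_pos"])
for y in (-31,-10,-52):
    print("y",y,"floor..: ")
    for x in range(622,656,2):
        u,v=proj(c,(x,y,69),True); u2,v2=proj(c,(x,y,0),True)
        print(x,"z69:",int(v),im[int(v),int(u)],"| z0 row",int(v2),im[int(v2),int(u2)])
    if y==-31: print()
E
```

```text
40.5833 [499.81416412 -34.85438557 148.26726564]
y -31 floor..: 
622 z69: 58 [156 201 233] | z0 row 69 [141 182 222]
624 z69: 56 [156 202 235] | z0 row 68 [144 185 224]
626 z69: 53 [ 84 115 144] | z0 row 66 [149 189 228]
628 z69: 51 [103 136 167] | z0 row 64 [149 192 230]
630 z69: 49 [ 55  89 123] | z0 row 62 [149 192 231]
632 z69: 46 [ 53  83 113] | z0 row 60 [150 195 231]
634 z69: 44 [ 56  87 116] | z0 row 58 [153 198 232]
636 z69: 42 [ 52  83 109] | z0 row 56 [153 198 233]
638 z69: 39 [ 76 125 173] | z0 row 55 [157 202 236]
640 z69: 37 [ 82 137 185] | z0 row 53 [ 85 115 145]
642 z69: 35 [ 62 101 136] | z0 row 51 [100 131 163]
644 z69: 33 [119 198 250] | z0 row 49 [ 55  92 123]
646 z69: 30 [154 233 245] | z0 row 47 [ 55  85 113]
648 z69: 28 [153 233 245] | z0 row 46 [ 49  81 110]
650 z69: 26 [153 234 245] | z0 row 44 [ 54  88 116]
652 z69: 24 [158 234 246] | z0 row 42 [ 53  84 112]
654 z69: 21 [155 234 245] | z0 row 40 [ 59  97 134]

y -10 floor..: 
622 z69: 58 [145 191 228] | z0 row 69 [154 197 232]
624 z69: 55 [150 192 231] | z0 row 67 [154 200 233]
626 z69: 53 [117 155 192] | z0
[... 949 characters left out ...]
 z0 row 65 [161 204 235]
630 z69: 50 [ 50  82 108] | z0 row 63 [151 193 230]
632 z69: 47 [ 52  82 112] | z0 row 61 [142 187 226]
634 z69: 45 [ 53  85 116] | z0 row 59 [150 194 229]
636 z69: 43 [ 50  80 109] | z0 row 57 [149 191 229]
638 z69: 40 [ 66 105 146] | z0 row 55 [151 193 230]
640 z69: 38 [ 84 134 185] | z0 row 54 [148 191 229]
642 z69: 36 [ 83 137 188] | z0 row 52 [118 154 191]
644 z69: 34 [ 94 154 217] | z0 row 50 [ 51  82 110]
646 z69: 31 [152 235 244] | z0 row 48 [ 52  83 112]
648 z69: 29 [152 232 244] | z0 row 46 [ 54  84 114]
650 z69: 27 [153 234 245] | z0 row 44 [ 52  83 113]
652 z69: 25 [153 234 245] | z0 row 43 [ 53  82 111]
654 z69: 22 [151 234 245] | z0 row 41 [ 46  76 103]
```

```bash
python3 - <<'E'
from h import *
c=np.load("w10.npy",allow_pickle=True).item()
for x in (641,643,645,648.6): print(x,[(z,proj(c,(x,-31,z),True)[1].round(1)) for z in (0,2,48,69)])
im=cv2.imread("pics/w10.png"); u=int(proj(c,(643,-20,48),True)[0]); print([(r,im[r,u].tolist()) for r in range(31,53)])
E
```

```text
641 [(0, np.float64(52.4)), (2, np.float64(52.0)), (48, np.float64(42.2)), (69, np.float64(36.5))]
643 [(0, np.float64(50.6)), (2, np.float64(50.2)), (48, np.float64(40.1)), (69, np.float64(34.3))]
645 [(0, np.float64(48.8)), (2, np.float64(48.4)), (48, np.float64(38.0)), (69, np.float64(32.0))]
648.6 [(0, np.float64(45.5)), (2, np.float64(45.1)), (48, np.float64(34.2)), (69, np.float64(27.9))]
[(31, [158, 238, 244]), (32, [159, 240, 246]), (33, [133, 209, 251]), (34, [93, 152, 214]), (35, [57, 91, 127]), (36, [87, 141, 191]), (37, [82, 136, 185]), (38, [81, 133, 184]), (39, [80, 131, 179]), (40, [65, 107, 145]), (41, [49, 76, 100]), (42, [52, 83, 109]), (43, [54, 85, 114]), (44, [51, 83, 113]), (45, [55, 88, 117]), (46, [53, 84, 113]), (47, [49, 81, 109]), (48, [54, 85, 112]), (49, [54, 88, 123]), (50, [56, 86, 115]), (51, [98, 131, 163]), (52, [86, 116, 145])]
```

Front face top edge at row 40.2 puts it at x≈643, and the sleeve's mouth edge is also at about 643, so the drawer is flush and shut.

```bash
python3 - <<'E'
from h import *
print(hand_in())
E
```

```text
the job is handed in; nothing more can be done
None
```

The job is handed in. The leaf lies flat in the drawer with its plain end under the batten, the brown block is on it, and the drawer is shut flush with the mouth to within about 1 mm in the last wrist image. The contents weren't checked again after shutting, and the clock was at about 41 s.

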